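Lay the bowl blank down and set it against the bench stop

TASK

Get the eight-sided wooden bowl blank ready for carving: push it over so that it lies flat on its back with its hollow facing up, then push it along the bench until one of its flat sides sits snug against the dark wooden bench stop. Only push it with the fingers: never pick it up or carry it, and leave the jar, tin, little bowl and gouge where they are.

Things in the scene. Friction and masses are not known exactly. Their poses are not given: they have to be found in the camera images.
- blank_center (a point): Middle of the loose bowl blank: pale wooden octagon, 160 mm across flats (each side 66 mm long), 50 mm thick, about 0.5 kg. Flat back; the front has a hollow 32 deep, 112 across, rim 24 wide. y points out of the hollow. x and z point square out of two of its sides. It starts standing on one side: y level, roughly to room +y; z up; point 80 mm high. Done: y up, x level, point 25 mm high.
- blank_top (a point): Middle of the side of the blank that is uppermost at the start, 160 mm above the bench; axes as blank_center. Pushed on the hollow side near here, the blank passes its balance at about 17 degrees, then falls by itself onto its back, its middle ending about 105 mm farther in the push direction. Lying, it slides when pushed on a side with 1.5 to 3 N; nudged off-centre it turns, but not once a corner bears on the stop.
- stop_face (a point): The bench stop: a dark wooden batten screwed down beyond the blank, 440 mm long, 36 mm high, 32 mm thick. This point is the middle of its long vertical face nearest the robot, 18 mm above the bench. x points square into the face, away from the robot; y along the batten; z up. It cannot move.
- jar: Bystander: amber glass jar with brass lid, 64 mm diameter, 85 mm high, standing loose. Origin at the centre of its underside.
- tin: Bystander: tin can with a paper label, 68 mm diameter, 105 mm high, standing loose. Origin at the centre of its underside.
- dish: Bystander: little round wooden bowl, 110 mm diameter, 35 mm high, loose. Origin at the centre of its underside.
- gouge: Bystander: carving gouge lying loose, 240 mm long, 26 mm wide, 24 mm high. Origin on the bench under the front of its wooden handle; x runs along it towards the steel tip (133 mm ahead), handle end 108 mm behind.
Things that resemble listed ones, but are neither listed nor needed, are in the scene too. Leave any blue or green look-alike of the part that bears blank_center alone.

How it is judged:
On the way, in this order (a step that is already met when the one before it is completed fails the run):
1. the blank lies flat on its back, hollow up, not yet against the stop (angle between blank_center's own y axis and vertical below 0.1 rad and height (world z) of blank_center below 0.035 m and linear speed of blank below 0.05 m/s), for 0.2 s.
2. lying so, it is pushed up against the stop (angle between blank_center's own y axis and vertical below 0.1 rad and height (world z) of blank_center below 0.035 m and (angle between the x axis of blank_center and the x axis of stop_face, either way round below 0.14 rad or angle between the x axis of blank_center and the x axis of stop_face, either way round between 0.645398 and 0.925398 rad or angle between the x axis of blank_center and the x axis of stop_face, either way round above 1.4308 rad) and x of blank_center in the frame of stop_face between -0.086 and -0.06 m and y of blank_center in the frame of stop_face between -0.2 and 0.2 m), for 0.2 s.
At the end, for the whole second after the job is handed in: The blank rests on its back, hollow up within 0.1 rad, one side parallel to the stop within 0.14 rad, its middle at most 86 mm from the stop's face (80 is touching) and within 200 mm of the stop's middle along it; bystanders upright, within 30 mm of where they stood (all of step 2 and linear speed of blank below 0.01 m/s and distance of each of jar, tin, dish, gouge from where it was at the start of the episode below 0.03 m and angle between each of jar, tin, dish, gouge's own z axis and vertical below 0.2 rad).
It fails at once if the blank is lifted or carried (height (world z) of blank_center above 0.095 m or (angle between blank_center's own y axis and vertical below 0.25 rad and height (world z) of blank_center above 0.055 m)).
It fails at once if a bystander is shifted by more than 30 mm or toppled (distance of any of jar, tin, dish, gouge from where it was at the start of the episode above 0.03 m or angle between any of jar, tin, dish, gouge's own z axis and vertical above 0.5 rad).
It also fails if it takes over 61 s, if anything falls off the work surface, if the arm or the gripper's body presses on something with over 40 N, if the wrist force passes 120 N, or if a joint passes its speed limit or range.

ROBOT

A 7-joint arm with a two-finger parallel gripper is mounted at the origin on the work surface. World frame = base frame: x ahead of the robot, y to its left, z up, the work surface at z = 0. Lengths are in m, angles in rad, forces in N, time in s.
With the tool pointing down it reaches from about 0.425 to 0.875 m from the base axis. Payload 4.7 kg.
Tool frame: the origin (TCP) lies midway between the tips of the shut fingers; the grasp point (between the pads) lies 19 mm behind it (ctrl.grip_point_offset is the distance from the TCP to the grasp point, in m); z points along the fingers, y is the line along which they close (so a half turn about z gives the same grasp; the last joint's range is limited). The gripper opens to 87 mm and grips with 3 to 60 N. Pads are 19 mm wide; open, the fingers measure 117 mm over their backs; the gripper's body (75 mm by 190 mm) begins 51 mm behind the grasp point.
Start: joints at [-1.188, 0.321, -0.07, 1.45, 0.023, 1.371, -0.057], TCP at [0.234, 0.606, 0.223] pointing down, gripper open.
Joint ranges: [-2.86, 2.86], [-0.3, 2.09], [-1.38, 1.24], [0.06, 2.45], [-1.56, 4.7], [0.09, 2.05], [-2.69, 2.69]. Speed limits (rad/s): [2.57, 2.57, 3.14, 3.14, 3.14, 3.14, 3.14].

INTERFACE

Orientations are given as a rotation vector (axis times angle).
In Python, from bench import ctrl gives the robot as it stands. The module is installed in compiled form; this text tells all that it offers.
- The arm moves only by the shell command python3 -m handwheel 'ROWS' [OPENING] [FORCE]. ROWS is JSON, a list of rows, each an object of numbers: "x", "y", "z": the shift along the tool's x, y, z in m; "wx", "wy", "wz": the turn, a rotation vector about the tool's x, y, z in degrees. A call has 1 to 10 rows; each row is the pose to reach, as a shift and turn from the pose commanded when the call began, along the tool's axes at that moment; what a row does not reach only later rows make up. A row lasts 1/12 s, in which the tool goes at most 41.7 mm and 7.16 degrees, less where a joint would pass 70% of its speed; a pose out of reach is approached as far as the arm can. A call with a gripper value outside its range is refused whole. OPENING is the finger opening in m, from 0 to 0.087, set as the call begins (- or left out, the last holds). The fingers move at their own pace and stop on an object; FORCE is the grip in N (left out, the last holds). Time passes only in rows, so rows that repeat a pose let the fingers close. It gives the time, the measured TCP pose, the force, the opening and the grip force at its end, in the units of the state.
- ctrl.get_state(): the state, without advancing time (a new reading comes with each control period).
- ctrl.get_image(name): name is "scene" or "top"; returns a dict with "image" (480x640x3 uint8, red, green, blue), "K" (3x3 intrinsics, pixels), "world_to_cam" (4x4, takes a point from world to camera coordinates). Camera axes: x right, y down, z forward; pixel columns grow to the right and rows downward; lengths in m; the calibration is good to about 2 mm. A picture is of the moment at which its call begins. There is no depth.
- ctrl.close_job(): hands the job in; it is judged then, once.
The state is a dict: "time": time; "joint_positions": joint angles; "qd": joint speeds; "joint_torque": joint torques, N m; "position": TCP position; "tool_rot": TCP orientation; "ft_force": force on the tool from outside, world axes, zero at the start; "torque": the same for the moment, N m; "grip_width": opening from 0.0 (shut) to 1.0 (fully open); "grip_force": force on a finger pad.
Only numpy, scipy, OpenCV 4.12 (cv2) and the standard library are available. Lean on these libraries where they do the work, as an engineer would, in place of code of your own. Each camera call takes 0.05 s, during which the arm holds its last target. There are 200 camera calls.

## Working session

There is one attempt and no reset: what is moved stays moved. The work goes in short steps, Python scripts to look and compute and a shell command to move; the robot and the scene stay as the last step left them, time stands still between calls to the robot, and variables do not carry over. Pictures are saved under pics/ and viewed, at most 10 in all, crops included, and the job is handed in when it is done.

```bash
mkdir -p pics; python3 - <<'E'
from bench import ctrl
import cv2,numpy as np
for n in("scene","top"):
    d=ctrl.get_image(n);cv2.imwrite(f"pics/{n}0.png",d["image"][:,:,::-1]);np.savez(f"pics/{n}0.npz",**d)
    W=d["world_to_cam"];print(n,-W[:3,:3].T@W[:3,3],d["K"][0,0])
s=ctrl.get_state();print(s["time"],s["position"],s["tool_rot"],s["ft_force"])
E
```

```text
scene [ 1.10398298 -0.26800891  0.80296421] 472.5133444371956
top [0.43218246 0.07408865 1.11277143] 503.8510875555263
0.1 [0.23420216 0.60579562 0.22155181] [-5.75985630e-01 -3.08808550e+00  2.72509481e-03] [-0.29835664  0.33776257 -1.03651313]
```

View pics/scene0.png

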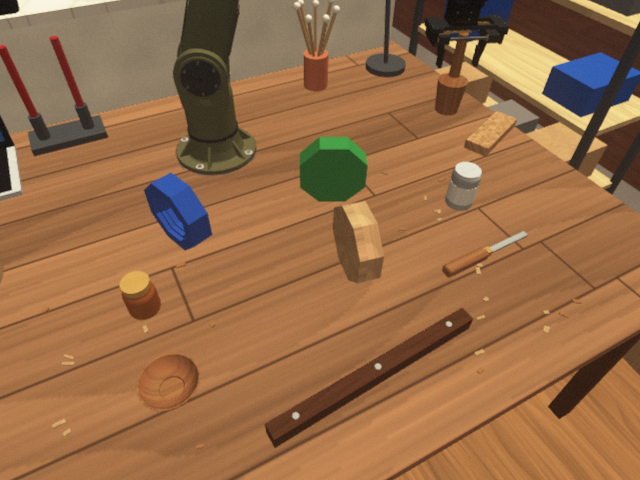

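View pics/top0.png

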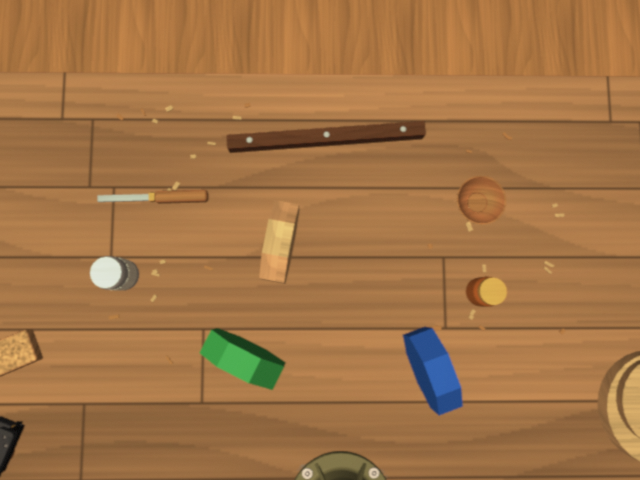

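The pictures show three octagon look-alikes: blue (top 433,370; scene 178,211), green (top 243,359; scene 334,169) and pale wood (top 279,242; scene 358,241). The pale wooden one fits the description. The stop is the dark batten (top 326,136). I'll confirm the blank in a crop and measure everything.

```bash
cat > h.py <<'E'
import numpy as np,cv2
def ray(d,p,z):
    W=d["world_to_cam"];R=W[:3,:3];c=-R.T@W[:3,3]
    v=R.T@np.linalg.inv(d["K"])@np.array([p[0],p[1],1.]);return c+v*(z-c[2])/v[2]
def tri(d1,p1,d2,p2):
    A=[d["K"]@d["world_to_cam"][:3] for d in(d1,d2)]
    X=cv2.triangulatePoints(A[0],A[1],np.array(p1,float),np.array(p2,float));return X[:3,0]/X[3,0]
E
python3 - <<'E'
import numpy as np,cv2
from h import *
t=np.load("pics/top0.npz");s=np.load("pics/scene0.npz")
a=cv2.resize(t["image"][190:295,240:320],None,fx=5,fy=5,interpolation=2)
b=cv2.resize(s["image"][190:295,320:400],None,fx=5,fy=5,interpolation=2)
cv2.imwrite("pics/crop1.png",np.hstack([a,b])[:,:,::-1])
# batten
im=t["image"];g=cv2.cvtColor(im,cv2.COLOR_RGB2HSV)
m=((g[...,2]<90)).astype(np.uint8);m[:100]=0;m[170:]=0
c=max(cv2.findContours(m,0,1)[0],key=cv2.contourArea);r=cv2.minAreaRect(c);bx=cv2.boxPoints(r);print(r,bx)
for p in bx: print(ray(t,p,.036))
# screws two views
print("screws",[tri(t,p,s,q).round(3) for p,q in(((249,140),(449,324)),((326,134.5),(378,366.5)),((403,129),(295.5,415.5)))])
for n,p,z in(("jar",(493,291),.085),("tin",(106,272),.105),("dish",(482,200),.02),("gtip",(98,198),.01),("ghand",(207,196),.012)):print(n,ray(t,p,z).round(3))
E
```

```text
((326.0075988769531, 142.60659790039062), (5.058540344238281, 194.57569885253906), 85.91438293457031) [[228.78677 147.01523]
 [422.868   133.15228]
 [423.22842 138.19797]
 [229.14719 152.06091]]
[0.76464189 0.24015003 0.036     ]
[ 0.79813595 -0.18729085  0.036     ]
[ 0.78665046 -0.18781101  0.036     ]
[0.7533109  0.23917171 0.036     ]
screws [array([0.78 , 0.196, 0.039]), array([0.793, 0.027, 0.039]), array([ 0.806, -0.142,  0.041])]
jar [ 0.449 -0.311  0.085]
tin [0.487 0.468 0.105]
dish [ 0.652 -0.319  0.02 ]
gtip [0.656 0.53  0.01 ]
ghand [0.66  0.29  0.012]
```

View pics/crop1.png

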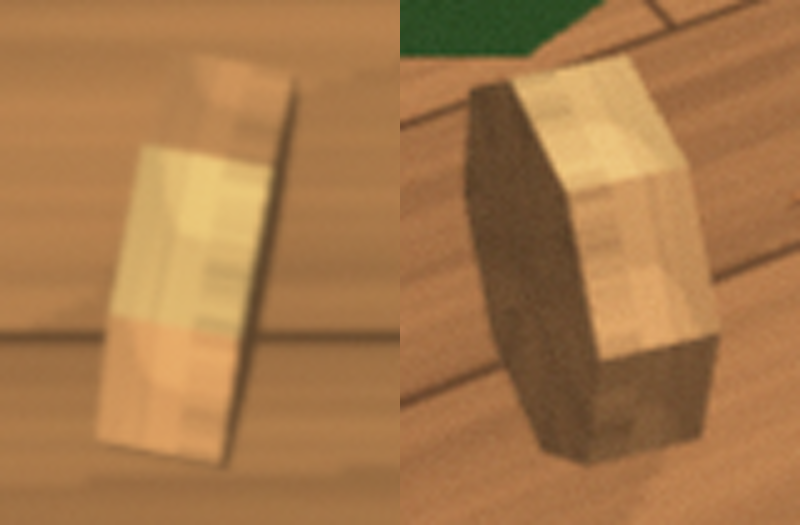

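The crop confirms the pale wooden octagon standing, its dark flat back to the right (-y) and its hollow to +y. Its upper side's corners are at top (268.6,219.4), (294.4,223), (288,256.8), (262,253.2). In the scene view they are (377.6,222.6), (354,228.4), (342.6,206.4), (366,201.6).

```bash
python3 - <<'E'
import numpy as np,cv2
from h import *
from bench import ctrl
from scipy.spatial.transform import Rotation as Ro
t=np.load("pics/top0.npz");s=np.load("pics/scene0.npz")
T=[(268.6,219.4),(294.4,223),(288,256.8),(262,253.2)];S=[(377.6,222.6),(354,228.4),(342.6,206.4),(366,201.6)]
P=np.array([tri(t,p,s,q) for p,q in zip(T,S)]);print(P.round(3),P.mean(0))
print("sides",[np.linalg.norm(P[i]-P[i-1]).round(3) for i in range(4)])
y=P[0]+P[3]-P[1]-P[2];print("hollow dir deg",np.degrees(np.arctan2(y[1],y[0])))
x=P[0]+P[1]-P[2]-P[3];print("side dir deg",np.degrees(np.arctan2(x[1],x[0])))
print(Ro.from_rotvec(ctrl.get_state()["tool_rot"]).as_matrix().round(3))
E
```

```text
[[0.585 0.144 0.163]
 [0.578 0.095 0.163]
 [0.513 0.106 0.163]
 [0.521 0.156 0.161]] [0.5492168  0.12518659 0.16246473]
sides [np.float64(0.065), np.float64(0.05), np.float64(0.066), np.float64(0.05)]
hollow dir deg 81.8334024500714
side dir deg -10.837997615700704
[[-0.933  0.36  -0.001]
 [ 0.36   0.933 -0.002]
 [-0.    -0.002 -1.   ]]
```

The measured heights (0.1625) and sides (65/50 mm) agree with the text. Blank centre is at (0.549, 0.125), hollow direction about 80.5°. The stop face is near (0.777, 0.026), with its normal at about 4.4°. I'll go to the hollow side at height, fingers shut.

```bash
python3 -m handwheel '[{"x":-0.04,"y":-0.023,"wz":-2},{"x":-0.08,"y":-0.045,"wz":-5},{"x":-0.11,"y":-0.065,"wz":-8},{"x":-0.145,"y":-0.083,"wz":-11.6},{"x":-0.18,"y":-0.103,"wz":-11.6},{"x":-0.215,"y":-0.123,"wz":-11.6},{"x":-0.25,"y":-0.143,"wz":-11.6},{"x":-0.285,"y":-0.163,"wz":-11.6},{"x":-0.32,"y":-0.183,"wz":-11.6},{"x":-0.32,"y":-0.183,"wz":-11.6}]' 0 10; python3 - <<'E'
from bench import ctrl
from scipy.spatial.transform import Rotation as Ro
import numpy as np
s=ctrl.get_state();R=Ro.from_rotvec(s["tool_rot"]).as_matrix();print(R.round(3))
print(R.T@(np.array([.562,.204,.150])-s["position"]))
E
```

```text
[[-0.933  0.36  -0.001]
 [ 0.36   0.933 -0.002]
 [-0.    -0.002 -1.   ]]
[-0.45059742 -0.25648366  0.07203407]invalid input at $[0]: expected keys x, y, z, wx, wy, wz
```

```bash
python3 -m handwheel '[{"x":-0.04,"y":-0.023,"z":0,"wx":0,"wy":0,"wz":-2},{"x":-0.08,"y":-0.045,"z":0,"wx":0,"wy":0,"wz":-5},{"x":-0.11,"y":-0.065,"z":0,"wx":0,"wy":0,"wz":-8},{"x":-0.145,"y":-0.083,"z":0,"wx":0,"wy":0,"wz":-11.6},{"x":-0.18,"y":-0.103,"z":0,"wx":0,"wy":0,"wz":-11.6},{"x":-0.215,"y":-0.123,"z":0,"wx":0,"wy":0,"wz":-11.6},{"x":-0.25,"y":-0.143,"z":0,"wx":0,"wy":0,"wz":-11.6},{"x":-0.285,"y":-0.163,"z":0,"wx":0,"wy":0,"wz":-11.6},{"x":-0.32,"y":-0.183,"z":0,"wx":0,"wy":0,"wz":-11.6},{"x":-0.32,"y":-0.183,"z":0,"wx":0,"wy":0,"wz":-11.6}]' 0 10; cat >> h.py <<'E'
def state(target=None):
    from bench import ctrl
    from scipy.spatial.transform import Rotation as Ro
    s=ctrl.get_state();R=Ro.from_rotvec(s["tool_rot"]).as_matrix()
    print("t",s["time"],"pos",np.round(s["position"],3),"yang",np.degrees(np.arctan2(R[1,1],R[0,1])).round(1),"F",np.round(s["ft_force"],1))
    if target is not None: print("tool shift",(R.T@(np.array(target)-s["position"])).round(3))
E
python3 -c "from h import *;state([.562,.204,.150])"
```

```text
time: 0.93
position: [0.4733, 0.3104, 0.2224]
tool_rot: [0.282, 3.125, -0.007]
ft_force: [0.9, -0.6, 0.6]
grip_width: 0.325
grip_force: 0.0
t 0.9333 pos [0.473 0.31  0.222] yang 79.7 F [ 0.9 -0.6  0.6]
tool shift [-0.106 -0.089  0.073]
```

```bash
python3 -m handwheel '[{"x":-0.03,"y":-0.025,"z":0,"wx":0,"wy":0,"wz":0},{"x":-0.06,"y":-0.05,"z":0,"wx":0,"wy":0,"wz":0},{"x":-0.09,"y":-0.075,"z":0,"wx":0,"wy":0,"wz":0},{"x":-0.106,"y":-0.089,"z":0.02,"wx":0,"wy":0,"wz":0},{"x":-0.106,"y":-0.089,"z":0.05,"wx":0,"wy":0,"wz":0},{"x":-0.106,"y":-0.089,"z":0.073,"wx":0,"wy":0,"wz":0},{"x":-0.106,"y":-0.089,"z":0.073,"wx":0,"wy":0,"wz":0},{"x":-0.106,"y":-0.089,"z":0.073,"wx":0,"wy":0,"wz":0}]' 0 10
python3 - <<'E'
from h import *
from bench import ctrl
state([.556,.165,.150])
a=ctrl.get_image("top")["image"][150:330,180:360];b=ctrl.get_image("scene")["image"][130:310,270:450]
cv2.imwrite("pics/c2.png",cv2.resize(np.hstack([a,b])[:,:,::-1],None,fx=2.2,fy=2.2))
E
```

```text
time: 1.6
position: [0.5555, 0.2148, 0.1483]
tool_rot: [-0.26, -3.128, 0.003]
ft_force: [0.2, 1.0, 0.9]
grip_width: 0.006
grip_force: 0.0
t 1.6 pos [0.555 0.215 0.148] yang 80.5 F [0.2 1.  0.9]
tool shift [-0.009 -0.049 -0.002]
```

View pics/c2.png

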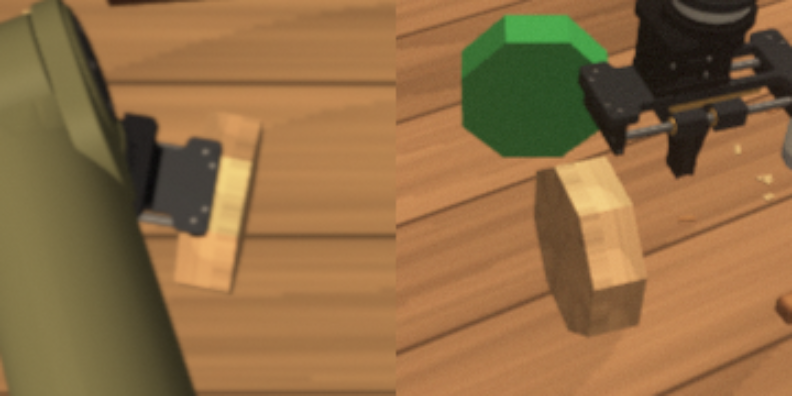

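The crop shows the shut fingers in front of the hollow side, the body clear above the blank. Next I centre sideways and push slowly.

```bash
python3 -m handwheel '[{"x":-0.008,"y":-0.015,"z":-0.002,"wx":0,"wy":0,"wz":0},{"x":-0.008,"y":-0.03,"z":-0.002,"wx":0,"wy":0,"wz":0},{"x":-0.008,"y":-0.038,"z":-0.002,"wx":0,"wy":0,"wz":0},{"x":-0.008,"y":-0.044,"z":-0.002,"wx":0,"wy":0,"wz":0},{"x":-0.008,"y":-0.05,"z":-0.002,"wx":0,"wy":0,"wz":0},{"x":-0.008,"y":-0.056,"z":-0.002,"wx":0,"wy":0,"wz":0},{"x":-0.008,"y":-0.062,"z":-0.002,"wx":0,"wy":0,"wz":0},{"x":-0.008,"y":-0.068,"z":-0.002,"wx":0,"wy":0,"wz":0},{"x":-0.008,"y":-0.074,"z":-0.002,"wx":0,"wy":0,"wz":0}]'
python3 -m handwheel '[{"x":0,"y":-0.006,"z":0,"wx":0,"wy":0,"wz":0},{"x":0,"y":-0.012,"z":0,"wx":0,"wy":0,"wz":0},{"x":0,"y":-0.018,"z":0,"wx":0,"wy":0,"wz":0},{"x":0,"y":-0.024,"z":0,"wx":0,"wy":0,"wz":0},{"x":0,"y":-0.03,"z":0,"wx":0,"wy":0,"wz":0},{"x":0,"y":-0.03,"z":0,"wx":0,"wy":0,"wz":0}]'
python3 - <<'E'
from h import *
from bench import ctrl
state()
a=ctrl.get_image("top")["image"][150:330,180:360];b=ctrl.get_image("scene")["image"][130:310,270:450]
cv2.imwrite("pics/c3.png",cv2.resize(np.hstack([a,b])[:,:,::-1],None,fx=2.2,fy=2.2))
E
```

```text
time: 2.45
position: [0.5522, 0.1405, 0.1516]
tool_rot: [0.26, 3.131, 0.0]
ft_force: [-0.7, 1.0, 0.1]
grip_width: 0.009
grip_force: 0.2
time: 2.95
position: [0.5473, 0.1091, 0.1516]
tool_rot: [0.264, 3.13, -0.001]
ft_force: [-0.1, -0.5, 0.6]
grip_width: 0.006
grip_force: 0.0
t 2.95 pos [0.547 0.109 0.152] yang 80.4 F [-0.1 -0.5  0.6]
```

View pics/c3.png

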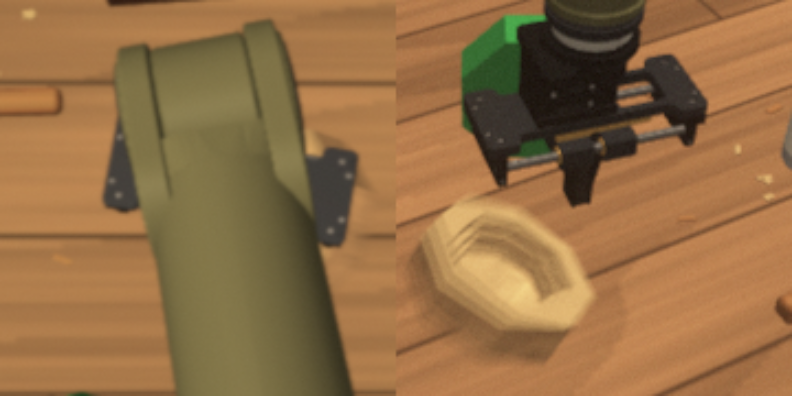

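The blank is mid-fall with its hollow turning up, clear of the fingers. I'll retreat up and sideways, then measure how it lies.

```bash
python3 -m handwheel '[{"x":0,"y":0.02,"z":-0.02,"wx":0,"wy":0,"wz":0},{"x":0,"y":0.05,"z":-0.03,"wx":0,"wy":0,"wz":-2},{"x":0,"y":0.08,"z":-0.03,"wx":0,"wy":0,"wz":-4},{"x":0,"y":0.11,"z":-0.03,"wx":0,"wy":0,"wz":-6},{"x":0,"y":0.14,"z":-0.03,"wx":0,"wy":0,"wz":-9},{"x":0,"y":0.17,"z":-0.03,"wx":0,"wy":0,"wz":-12},{"x":0,"y":0.17,"z":-0.03,"wx":0,"wy":0,"wz":-14},{"x":0,"y":0.17,"z":-0.03,"wx":0,"wy":0,"wz":-14}]'
python3 - <<'E'
from h import *
from bench import ctrl
state()
d=ctrl.get_image("top");s=ctrl.get_image("scene");np.savez("pics/top4.npz",**d);np.savez("pics/scene4.npz",**s)
cv2.imwrite("pics/c4.png",cv2.resize(np.hstack([d["image"][110:310,220:420],s["image"][170:370,230:430]])[:,:,::-1],None,fx=2,fy=2,interpolation=2))
E
```

```text
time: 3.72
position: [0.5745, 0.2821, 0.1809]
tool_rot: [0.132, -3.138, -0.001]
ft_force: [0.3, -0.5, -0.6]
grip_width: 0.006
grip_force: 0.0
t 3.7167 pos [0.575 0.282 0.181] yang 94.8 F [ 0.3 -0.5 -0.6]
```

View pics/c4.png

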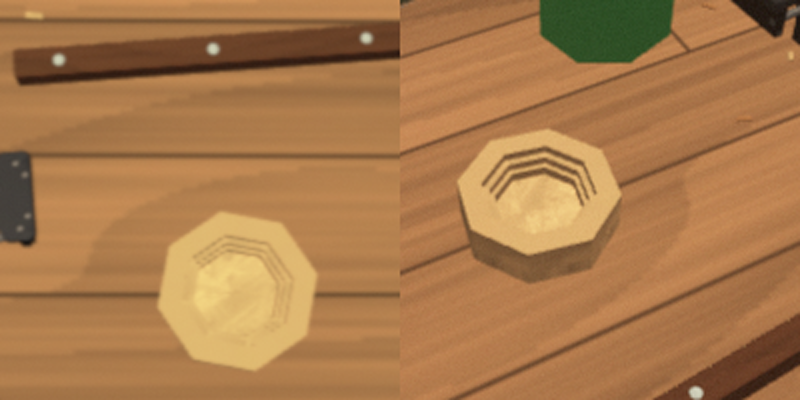

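It lies flat, hollow up. In the top view the octagon's corners run from px (330,215.5) to (361,222) and so on round, with its centre near (339,255).

```bash
cat >> h.py <<'E'
def blank(d):
    g=cv2.cvtColor(d["image"],cv2.COLOR_RGB2HSV);m=((g[...,2]>175)&(g[...,0]>14)&(g[...,0]<28)&(g[...,1]>60)).astype(np.uint8)
    m=cv2.morphologyEx(m,cv2.MORPH_CLOSE,np.ones((9,9)));m[:,:180]=0;m[:,450:]=0
    c=cv2.convexHull(max(cv2.findContours(m,0,1)[0],key=cv2.contourArea))[:,0]
    Q=np.array([ray(d,p,.05) for p in c])[:,:2]
    f=np.array([[*ray(d,p,.05)[:2]] for p in cv2.approxPolyDP(c[:,None].astype(np.float32),3.5,True)[:,0]])
    M=cv2.moments(Q.astype(np.float32)[:,None]*1000);ctr=np.array([M["m10"],M["m01"]])/M["m00"]/1000
    a=np.arctan2(*(f-ctr).T[::-1]);off=np.degrees(np.angle(np.mean(np.exp(8j*a)))/8)+22.5
    print("blank ctr",ctr.round(4),"corners",len(f),"side normal deg mod45",off%45,"area",M["m00"],"(exp 21208)")
E
python3 - <<'E'
from h import *
t=np.load("pics/top4.npz");blank(t)
C=[(220,211),(282,224),(318,273),(304,335),(253,370),(191,357),(158,302),(170,246)]
P=np.array([ray(t,(220+x/2,110+y/2),.05)[:2] for x,y in C]);c=P.mean(0);v=P-c
print(c,np.linalg.norm(v,axis=1).round(3),(np.degrees(np.arctan2(v[:,1],v[:,0]))+22.5)%45)
s=np.load("pics/scene4.npz");f=lambda x,y:(230+(x-400)/2,170+y/2)
print(tri(t,(220+220/2,110+211/2),s,f(592,266-22)).round(3),"?height check")
E
```

```text
blank ctr [0.4777 0.0067] corners 7 side normal deg mod45 31.166581475493636 area 230549.83944311517 (exp 21208)
[0.52691172 0.00210142] [0.086 0.085 0.088 0.085 0.087 0.087 0.085 0.085] [34.39820565 32.84399001 34.00570448 33.07642721 33.31255656 33.06675841
 31.6001547  34.43186049]
[0.611 0.02  0.048] ?height check
```

Blank centre is (0.527, 0.002) and its sides are at -11.7°, so it needs about +16° to match the stop. Plan: use the two fingers, 30 mm apart, as a fence square to the stop. The first contact will then turn the blank square.

```bash
python3 -m handwheel '[{"x":0.0,"y":-0.035,"z":0,"wx":0,"wy":0,"wz":0},{"x":0.0,"y":-0.07,"z":0,"wx":0,"wy":0,"wz":0},{"x":0.02,"y":-0.1,"z":0,"wx":0,"wy":0,"wz":0},{"x":0.04,"y":-0.13,"z":0.01,"wx":0,"wy":0,"wz":0},{"x":0.06,"y":-0.16,"z":0.02,"wx":0,"wy":0,"wz":0},{"x":0.08,"y":-0.19,"z":0.03,"wx":0,"wy":0,"wz":0},{"x":0.1,"y":-0.22,"z":0.04,"wx":0,"wy":0,"wz":0},{"x":0.12,"y":-0.25,"z":0.05,"wx":0,"wy":0,"wz":0},{"x":0.145,"y":-0.269,"z":0.05,"wx":0,"wy":0,"wz":0},{"x":0.168,"y":-0.269,"z":0.05,"wx":0,"wy":0,"wz":0}]' 0.03 20
python3 -c "from h import *;state([.413,-.002,.018])"
```

```text
time: 4.65
position: [0.4268, -0.0085, 0.1309]
tool_rot: [0.106, -3.139, 0.002]
ft_force: [-0.2, 0.4, 0.6]
grip_width: 0.346
grip_force: 0.0
t 4.65 pos [ 0.427 -0.008  0.131] yang 93.9 F [-0.2  0.4  0.6]
tool shift [0.013 0.008 0.113]
```

```bash
python3 -m handwheel '[{"x":0.012,"y":0.003,"z":0.02,"wx":0,"wy":0,"wz":0},{"x":0.012,"y":0.003,"z":0.04,"wx":0,"wy":0,"wz":0},{"x":0.012,"y":0.003,"z":0.04,"wx":0,"wy":0,"wz":0},{"x":0.012,"y":0.003,"z":0.04,"wx":0,"wy":0,"wz":0}]'
python3 -c "from h import *;state([.413,-.002,.018])"
```

```text
time: 4.98
position: [0.416, -0.0015, 0.0914]
tool_rot: [0.118, -3.138, -0.0]
ft_force: [1.0, 0.1, 0.3]
grip_width: 0.345
grip_force: 0.0
t 4.9833 pos [ 0.416 -0.002  0.091] yang 94.3 F [1.  0.1 0.3]
tool shift [ 0.003 -0.     0.073]
```

```bash
python3 -m handwheel '[{"x":0.003,"y":0,"z":0.02,"wx":0,"wy":0,"wz":0},{"x":0.003,"y":0,"z":0.04,"wx":0,"wy":0,"wz":0},{"x":0.003,"y":0,"z":0.06,"wx":0,"wy":0,"wz":0},{"x":0.003,"y":0,"z":0.073,"wx":0,"wy":0,"wz":0},{"x":0.003,"y":0,"z":0.073,"wx":0,"wy":0,"wz":0},{"x":0.003,"y":0,"z":0.073,"wx":0,"wy":0,"wz":0}]'
python3 -m handwheel '[{"x":-0.01,"y":0,"z":0,"wx":0,"wy":0,"wz":0},{"x":-0.02,"y":0,"z":0,"wx":0,"wy":0,"wz":0},{"x":-0.028,"y":0,"z":0,"wx":0,"wy":0,"wz":0},{"x":-0.036,"y":0,"z":0,"wx":0,"wy":0,"wz":0},{"x":-0.044,"y":0,"z":0,"wx":0,"wy":0,"wz":0},{"x":-0.052,"y":0,"z":0,"wx":0,"wy":0,"wz":0},{"x":-0.06,"y":0,"z":0,"wx":0,"wy":0,"wz":0},{"x":-0.068,"y":0,"z":0,"wx":0,"wy":0,"wz":0},{"x":-0.076,"y":0,"z":0,"wx":0,"wy":0,"wz":0},{"x":-0.084,"y":0,"z":0,"wx":0,"wy":0,"wz":0}]'
python3 - <<'E'
from h import *
from bench import ctrl
state()
d=ctrl.get_image("top");s=ctrl.get_image("scene");np.savez("pics/top5.npz",**d);np.savez("pics/scene5.npz",**s)
cv2.imwrite("pics/c5.png",cv2.resize(np.hstack([d["image"][110:310,220:420],s["image"][170:370,230:430]])[:,:,::-1],None,fx=2,fy=2,interpolation=2))
E
```

```text
time: 5.48
position: [0.4145, -0.0011, 0.0193]
tool_rot: [-0.121, 3.139, -0.001]
ft_force: [0.4, -1.5, 0.8]
grip_width: 0.343
grip_force: 0.0
time: 6.32
position: [0.4983, 0.0058, 0.0185]
tool_rot: [0.123, -3.139, 0.0]
ft_force: [-3.0, 0.1, 1.2]
grip_width: 0.342
grip_force: 1.5
t 6.3167 pos [0.498 0.006 0.018] yang 94.5 F [-3.   0.1  1.2]
```

View pics/c5.png

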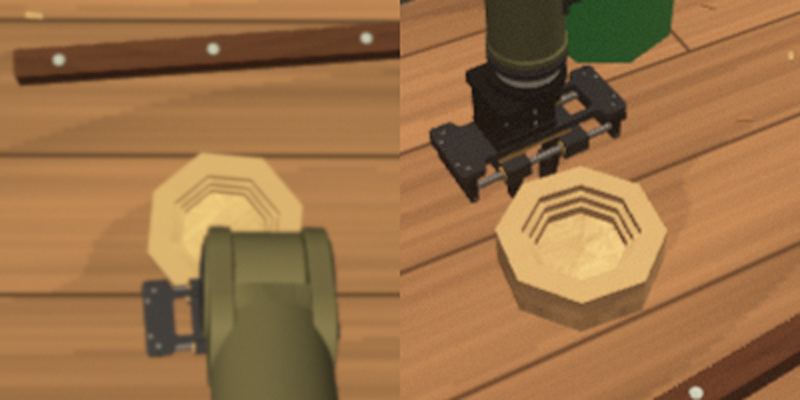

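The crop shows the blank pushed forward and still turning, with its front edge at crop (204,153)-(264,159). I'll measure it.

```bash
python3 - <<'E'
from h import *
t=np.load("pics/top5.npz")
C=[(264,159),(204,153),(154,191),(147,250),(302,207)]
P=np.array([ray(t,(220+x/2,110+y/2),.05)[:2] for x,y in C])
print(P.round(3))
v=P[0]-P[1];print("front normal",np.degrees(np.arctan2(v[1],v[0]))+90)
v=P[1]-P[2];print("next",np.degrees(np.arctan2(v[1],v[0]))+90-45)
v=P[2]-P[3];print("next",np.degrees(np.arctan2(v[1],v[0])))
v=P[4]-P[0];print("next",np.degrees(np.arctan2(v[1],v[0]))+135)
m=(P[0]+P[1])/2;v=P[1]-P[0];n=np.array([v[1],-v[0]])/np.linalg.norm(v);print("ctr",m-n*.08)
# stop face upper edge line at z=.036, px of lower dark edge in crop4 frame
E
```

```text
[[ 0.668 -0.028]
 [ 0.674  0.037]
 [ 0.632  0.09 ]
 [ 0.569  0.098]
 [ 0.616 -0.068]]
front normal -5.636626729309
next -7.214848935194418
next -6.522627814528248
next -7.347316035731637
ctr [0.59125685 0.01233521]
```

Orientation is -6.5° (target +4.4°), centre (0.591, 0.012), with about 100 mm to go. I'll continue with some sideways drag toward -y, which adds turning moment at the contact corner.

```bash
python3 -m handwheel '[{"x":-0.005,"y":-0.004,"z":0,"wx":0,"wy":0,"wz":0},{"x":-0.01,"y":-0.008,"z":0,"wx":0,"wy":0,"wz":0},{"x":-0.015,"y":-0.012,"z":0,"wx":0,"wy":0,"wz":0},{"x":-0.02,"y":-0.014,"z":0,"wx":0,"wy":0,"wz":0},{"x":-0.025,"y":-0.016,"z":0,"wx":0,"wy":0,"wz":0},{"x":-0.03,"y":-0.018,"z":0,"wx":0,"wy":0,"wz":0},{"x":-0.035,"y":-0.02,"z":0,"wx":0,"wy":0,"wz":0},{"x":-0.04,"y":-0.022,"z":0,"wx":0,"wy":0,"wz":0},{"x":-0.045,"y":-0.024,"z":0,"wx":0,"wy":0,"wz":0},{"x":-0.05,"y":-0.026,"z":0,"wx":0,"wy":0,"wz":0}]'
python3 - <<'E'
from h import *
from bench import ctrl
state()
d=ctrl.get_image("top");np.savez("pics/top6.npz",**d)
cv2.imwrite("pics/c6.png",cv2.resize(d["image"][110:310,220:420][:,:,::-1],None,fx=3,fy=3,interpolation=2))
E
```

```text
time: 7.25
position: [0.5499, -0.0164, 0.0185]
tool_rot: [0.123, -3.139, 0.0]
ft_force: [-1.4, 0.3, -1.0]
grip_width: 0.35
grip_force: 0.9
t 7.25 pos [ 0.55  -0.016  0.018] yang 94.5 F [-1.4  0.3 -1. ]
```

View pics/c6.png

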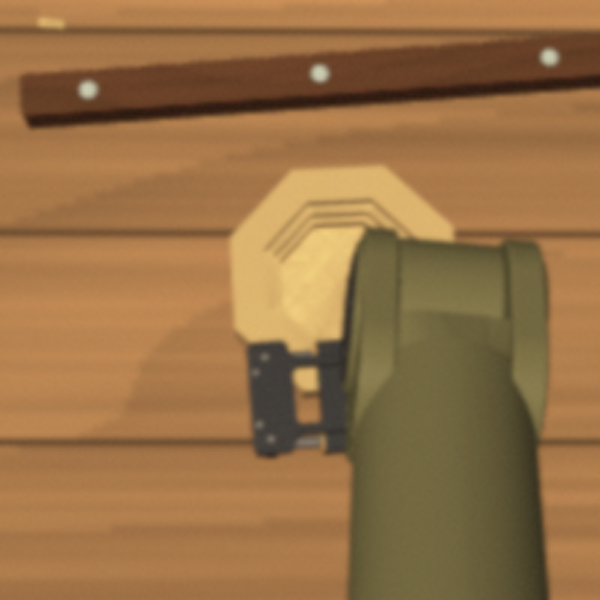

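The front edge, crop (292,171)-(387,166), is now almost parallel to the stop. The fence sits off to -y, so I'll back off, recentre and push square.

```bash
python3 - <<'E'
from h import *
t=np.load("pics/top6.npz")
f=lambda x,y,z=.05:ray(t,(220+x/3,110+y/3),z)[:2]
C=[(387,166),(292,171),(231,238),(235,329),(454,232)];P=np.array([f(*c) for c in C])
g=lambda a,b:np.degrees(np.arctan2(*(P[a]-P[b])[::-1]))
print("normals",g(0,1)+90,g(1,2)+45,g(2,3),g(4,0)+135)
m=(P[0]+P[1])/2;v=P[1]-P[0];n=np.array([v[1],-v[0]])/np.linalg.norm(v);c=m-n*.08;print("ctr",c)
A,B=f(30,127,0.0),f(596,88,0.0);v=A-B;n=np.array([v[1],-v[0]])/np.linalg.norm(v);print("stop normal",np.degrees(np.arctan2(*n[::-1])),"dist ctr-face",(A-c)@n)
n=np.array([.997,.077]);print("dist by screws",(np.array([.793,.027])-c)@n-.016)
E
```

```text
normals 3.3027216718410557 3.3627197093539465 2.616604474912642 -0.3219641000021056
ctr [0.63900326 0.00785142]
stop normal 4.315326346379277 dist ctr-face 0.141743877547904
dist by screws 0.1390091908270959
```

```bash
python3 -m handwheel '[{"x":0.008,"y":0,"z":0,"wx":0,"wy":0,"wz":0},{"x":0.012,"y":0.008,"z":0,"wx":0,"wy":0,"wz":0},{"x":0.012,"y":0.018,"z":0,"wx":0,"wy":0,"wz":0},{"x":0.012,"y":0.026,"z":0,"wx":0,"wy":0,"wz":0},{"x":0.012,"y":0.026,"z":0,"wx":0,"wy":0,"wz":0}]'
```

```text
time: 7.72
position: [0.5354, 0.0123, 0.0189]
tool_rot: [-0.129, 3.138, 0.003]
ft_force: [0.6, 0.7, 0.2]
grip_width: 0.348
grip_force: 0.0
```

```bash
python3 -m handwheel '[{"x":0,"y":-0.008,"z":0,"wx":0,"wy":0,"wz":0},{"x":-0.008,"y":-0.008,"z":0,"wx":0,"wy":0,"wz":0},{"x":-0.016,"y":-0.008,"z":0,"wx":0,"wy":0,"wz":0},{"x":-0.024,"y":-0.008,"z":0,"wx":0,"wy":0,"wz":0},{"x":-0.032,"y":-0.008,"z":0,"wx":0,"wy":0,"wz":0},{"x":-0.04,"y":-0.008,"z":0,"wx":0,"wy":0,"wz":0},{"x":-0.048,"y":-0.008,"z":0,"wx":0,"wy":0,"wz":0},{"x":-0.056,"y":-0.008,"z":0,"wx":0,"wy":0,"wz":0},{"x":-0.062,"y":-0.008,"z":0,"wx":0,"wy":0,"wz":0},{"x":-0.066,"y":-0.008,"z":0,"wx":0,"wy":0,"wz":0}]'
python3 -m handwheel '[{"x":-0.002,"y":0,"z":0,"wx":0,"wy":0,"wz":0},{"x":-0.004,"y":0,"z":0,"wx":0,"wy":0,"wz":0},{"x":-0.006,"y":0,"z":0,"wx":0,"wy":0,"wz":0},{"x":-0.006,"y":0,"z":0,"wx":0,"wy":0,"wz":0}]'
```

```text
time: 8.55
position: [0.6027, 0.0062, 0.0184]
tool_rot: [-0.123, 3.139, -0.0]
ft_force: [-3.0, -0.4, 1.6]
grip_width: 0.343
grip_force: 1.6
time: 8.88
position: [0.6069, 0.0064, 0.0183]
tool_rot: [0.122, -3.137, -0.0]
ft_force: [-5.3, -0.7, 1.9]
grip_width: 0.343
grip_force: 2.3
```

```bash
python3 -m handwheel '[{"x":-0.002,"y":0,"z":0,"wx":0,"wy":0,"wz":0},{"x":-0.003,"y":0,"z":0,"wx":0,"wy":0,"wz":0},{"x":-0.003,"y":0,"z":0,"wx":0,"wy":0,"wz":0},{"x":-0.003,"y":0,"z":0,"wx":0,"wy":0,"wz":0}]'
python3 - <<'E'
from h import *
from bench import ctrl
state()
d=ctrl.get_image("top");s=ctrl.get_image("scene");np.savez("pics/top7.npz",**d);np.savez("pics/scene7.npz",**s)
cv2.imwrite("pics/c7.png",cv2.resize(np.hstack([d["image"][90:290,240:440],s["image"][250:450,260:460]])[:,:,::-1],None,fx=2,fy=2,interpolation=2))
E
```

```text
time: 9.22
position: [0.6068, 0.0064, 0.0179]
tool_rot: [0.122, -3.131, -0.001]
ft_force: [-12.0, 0.5, 5.8]
grip_width: 0.344
grip_force: 5.9
t 9.2167 pos [0.607 0.006 0.018] yang 94.5 F [-12.    0.5   5.8]
```

View pics/c7.png

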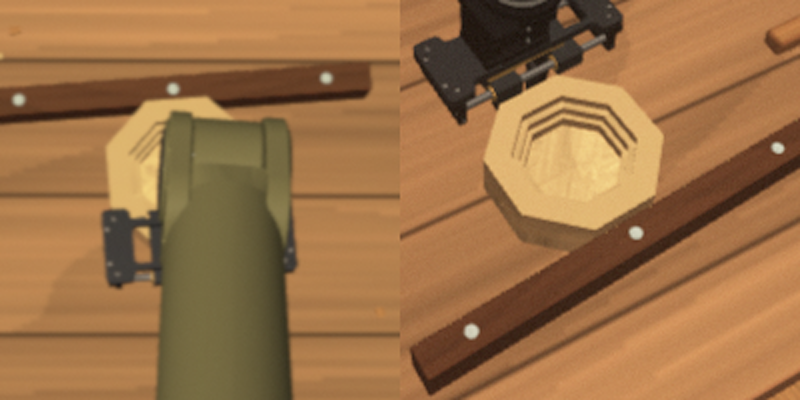

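The blank is pressed against the stop with 12 N, its side parallel to the face, and TCP x + 0.0095 + 0.16 comes to about 0.777, the face's position. Backing off straight, then checking.

```bash
python3 -m handwheel '[{"x":0.006,"y":0,"z":0,"wx":0,"wy":0,"wz":0},{"x":0.015,"y":0,"z":0,"wx":0,"wy":0,"wz":0},{"x":0.03,"y":0,"z":0,"wx":0,"wy":0,"wz":0},{"x":0.06,"y":0,"z":0,"wx":0,"wy":0,"wz":0},{"x":0.09,"y":0,"z":0,"wx":0,"wy":0,"wz":0},{"x":0.09,"y":0,"z":0,"wx":0,"wy":0,"wz":0}]'
python3 - <<'E'
from h import *
from bench import ctrl
d=ctrl.get_image("top");s=ctrl.get_image("scene");p=np.load("pics/scene7.npz")["image"]
print("scene change at blank",np.abs(s["image"][285:380,330:390].astype(int)-p[285:380,330:390]).mean())
cv2.imwrite("pics/c8.png",cv2.resize(np.hstack([d["image"][90:290,240:440],s["image"][250:450,260:460]])[:,:,::-1],None,fx=2,fy=2,interpolation=2))
E
```

```text
time: 9.82
position: [0.5148, -0.0011, 0.0173]
tool_rot: [0.12, -3.134, -0.001]
ft_force: [-0.8, -0.4, -0.5]
grip_width: 0.348
grip_force: 0.0
scene change at blank 2.992982456140351
```

View pics/c8.png

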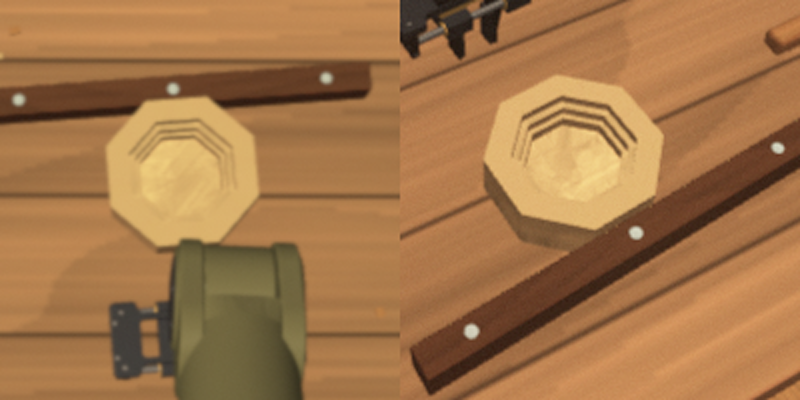

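The blank lies hollow up and flush with the stop (front edge at crop (143,100)-(207,97)), unmoved after the fingers backed off.

```bash
python3 -c "from bench import ctrl;print(ctrl.close_job())"
```

```text
the job is handed in; nothing more can be done
None
```

The blank lies on its back, hollow up, with one flat side against the bench stop; I only pushed it, never went near the jar, tin, little bowl or gouge, and the job is handed in (no verdict was returned).

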